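# Hold up the lid of a bench power supply for inspection

## Robot

A 7-joint arm with a two-finger parallel gripper is mounted at the origin on the work surface. World frame = base frame: x ahead of the robot, y to its left, z up, the work surface at z = 0. Lengths are in m, angles in rad, forces in N, time in s.
With the tool pointing down it reaches from about 0.425 to 0.825 m from the base axis. Payload 3.6 kg.
Tool frame: the origin (TCP) lies on the centre line of the jaws, within the pads' length; the fingertips stand 17 mm ahead of it and the grasp point (between the pads) lies 2 mm behind it (ctrl.finger_overhang is the distance from the TCP to the fingertips, in m); z points along the fingers, y is the line along which they close (so a half turn about z gives the same grasp; the last joint's range is limited). The gripper opens to 85 mm and grips with 20 to 120 N. Pads are 22 mm wide; open, the fingers measure 114 mm over their backs; the gripper's body (76 mm by 85 mm) begins 54 mm behind the grasp point. The pads swing forward as they close: fully open they stand 13 mm farther back than shut.
Start: joints at [1.312, 0.615, -0.013, 1.423, 0.008, 1.103, -0.04], TCP at [0.149, -0.633, 0.248] pointing down, gripper open.
Joint ranges: [-3.12, 3.12], [-0.3, 2.06], [-1.34, 1.32], [0.26, 2.42], [-1.36, 4.5], [0.01, 1.98], [-2.84, 2.84]. Speed limits (rad/s): [2.79, 2.79, 3.14, 3.14, 3.14, 3.14, 3.14].

## Interface

Orientations are given as [roll, pitch, yaw] about the fixed x, y, z axes, in that order (R = Rz(yaw) Ry(pitch) Rx(roll)).
In Python, from bench import ctrl gives the robot as it stands.
- The arm moves only by the shell command python3 -m jog 'ROWS' [FORCE]. ROWS is JSON, a list of rows, each an object with "slide": the shift along the tool's x, y, z in cm, a list of three; "delta_rot": the turn, a rotation vector about the tool's x, y, z in degrees, a list of three; "grip": the closure, from 0 (fully open) to 1 (shut). In form: [{"slide": [x, y, z], "delta_rot": [rx, ry, rz], "grip": grip}, ...]. A call has exactly 8 rows; each row shifts and turns the commanded pose from where the row before left it, along the tool's axes as they then stand; what a row does not reach is not made up. A row lasts 1/12 s, in which the tool goes at most 41.7 mm and 7.16 degrees, less where a joint would pass 70% of its speed; a pose out of reach is approached as far as the arm can. A call with a gripper value outside its range is refused whole. The fingers move at their own pace and stop on an object; FORCE is the grip in N (left out, the last holds). Time passes only in rows, so rows that do not move let the fingers close, or fill a call up. It gives the time, the measured TCP pose, the force, the opening and the grip force at its end, in the units of the state.
- ctrl.read_state(): the state, without advancing time (a new reading comes with each control period).
- ctrl.camera(name): name is "side" or "top"; returns the picture (480x640x3 uint8, red, green, blue); there is no depth.
- ctrl.get_calibration(name): a dict with "mtx" (3x3 intrinsics, pixels), "distortion" ([k1, k2, p1, p2, k3] as OpenCV has them; the pictures are not rectified), "extrinsics" (4x4, takes a point from camera to world coordinates). Camera axes: x right, y up, looking along -z (the intrinsics and any distortion apply to the point x, -y, -z); pixel columns grow to the right and rows downward; lengths in m; the calibration is good to about 2 mm. A picture is of the moment at which its call begins. get_calibration takes no time and is no camera call.
- ctrl.job_done(): hands the job in; it is judged then, once.
Trained networks look in the newest picture that a camera, given by its name, has taken for a name from the list of things; names that differ only in an ending like _2 or _b are one class to them, and where a whole thing is asked for, a point or a joint stands for the part that bears it (a point fixed in the world has none). Each returns a list of dicts, best first, with "p" (0 to 1); they miss things now and then, are a little off and sometimes report something else, mostly with a low value. They report only what shows in the picture. A call takes as long as a camera call.
- ctrl.boxes_of(camera, label): "at" ([x, y, z] in m, in the coordinates of the camera as it stood for that picture, good to about 4 mm: the middle of the surface that is visible of it).
The state is a dict: "clock": time; "joints": joint angles; "dq": joint speeds; "joint_efforts": joint torques, N m; "position": TCP position; "orientation": TCP orientation; "ft_force": force on the tool from outside, world axes, zero at the start; "torque": the same for the moment, N m; "gripper_width": finger opening in m; "finger_force": force on a finger pad.
Only numpy, scipy, OpenCV 4.12 (cv2) and the standard library are available. Lean on these libraries where they do the work, as an engineer would, in place of code of your own. Each camera call takes 0.05 s, during which the arm holds its last target. There are 200 camera calls.

## Task

The power supply's lid screws are out and the screwdriver has been left lying on the lid: first set it down (do not drop it) in the green tool rest, handle in the wide fork and blade in the narrow one. Then raise the lid by its handle until the brass stud on its side is in line with the red marker clip on the quadrant stay, without overshooting the marker, and finish while still holding the lid there by the handle, since nothing else keeps it up while I look inside. Leave the marker, the meter, the solder spool and the jar as they are.

Things in the scene. Friction and masses are not known exactly. Their poses are not given: they have to be found in the camera images.
- psu: Bench power supply, fixed: white steel case 240 mm deep (its x) by 220 mm wide (its y), hollow, top rim 110 mm above the bench. Origin on the bench under its centre; its x axis points from the rear (hinge side, nearer the robot) to the front panel (away from the robot), z up.
- lid (a joint): Angle of the blue lid, rad: 0 = shut and level, grows as the front edge rises (1.3 at most). A 3 mm sheet 240 by 226 mm, about 0.5 kg with its handle, top face 113 mm above the bench when shut. It turns freely about a level axis parallel to the psu's y, at its rear top edge: 120 mm behind the psu's origin (x = -120 mm), 111.5 mm above the bench. It falls shut when let go.
- handle_grip: Black tube grip, 14 mm thick and 84 mm long, on the bar of the lid's steel bow handle (legs 100 mm apart), parallel to the hinge across the front of the lid's top. The tube turns freely on the bar, so a gripper that pinches it need not tilt with the lid. Origin at the middle of the tube; its y axis lies along it (its x and z turn with the tube).
- lid_grip (a point): Middle of the handle's bar and grip: 215 mm from the hinge axis along the lid, 34 mm off the lid's plane through that axis (32.5 mm above the lid's face; the gap under the grip is 25 mm). The lid's front edge is 25 mm beyond it. Axes turn with the lid: y along the hinge, x from the hinge to the lid's front edge, z out of its top face.
- lid_stud (a point): Brass guide stud (head 15 mm across) on the lid's +y side (116 mm from the middle), 110 mm from the hinge axis; it runs in the slot of the quadrant stay. Axes turn with the lid: x points from the hinge axis through the stud.
- marker (a joint): Angle of the red marker clip about the hinge axis, rad, on the same scale as joint lid: the lid is at the mark when the two are equal. It differs each time (about 0.6 to 1.0). Held by friction; must not be shifted.
- marker_tip (a point): Point of the stay's slot that the red clip marks, 110 mm from the hinge axis, where the stud has to stand. Axes turn with the clip: x from the hinge axis outward. The aluminium stay is a slotted arc of 97 to 123 mm radius on the psu's +y side, up to 230 mm above the bench; the red clip (20 mm wide, 10 mm along the arc) sits on its outer rim, 117 to 149 mm from the hinge axis.
- driver: Screwdriver, about 70 g, lying on the lid to start with. Yellow hexagonal handle 22 mm across flats and 100 mm long (25 mm across corners, lying on a flat), steel blade 6 mm thick and 98 mm long on the same axis, 11 mm above the underside. Origin on the handle's underside at the grip point; x axis points to the blade's tip. The handle spans x = -55 to 45 mm, the blade 45 to 143 mm.
- driver_tip (a point): Point on the screwdriver's blade close to its end, 135 mm from the driver's origin along its x, on the axis (11 mm above the underside).
- rest: Fixed tool rest: bare aluminium base 175x70x8 mm, two green forks 6 mm thick with flared prongs. Wide fork at x=-35 mm: floor 17 mm wide, 50 mm high, mouth 39 mm wide at 69 mm. Narrow fork at x=90 mm: floor 10 mm wide, 58 mm high, mouth 30 mm wide at 75 mm. Origin on the bench, x from wide to narrow fork. A screwdriver lying right has its origin 50 mm above the rest's, x along the rest's x.
- meter: Bystander: grey multimeter lying flat, 150 by 76 by 34 mm (about 43 mm with its dial). Origin under its centre, x along its length.
- spool: Bystander: silver solder spool standing on end, 60 mm across, 50 mm high. Origin under its centre.
- jar: Bystander: small flux jar with black lid, 48 mm across, 45 mm high. Origin under its centre.

How it is judged:
On the way:
1. the screwdriver lies in the tool rest, handle in the wide fork, blade in the narrow one, let go and at rest, the lid still shut (z of driver in the frame of rest between 0.044 and 0.056 m and x of driver in the frame of rest between -0.045 and 0.02 m and y of driver in the frame of rest between -0.01 and 0.01 m and angle between driver's own x axis and vertical between 1.5 and 1.64 rad and contact force between driver and rest above 0.15 N and contact force between the fingers and driver below 0.05 N and linear speed of driver below 0.03 m/s and value of joint lid below 0.1 rad and x of driver_tip in the frame of rest above 0.09 m), for 0.2 s.
At the end, for the whole second after the job is handed in: Lid still, within 0.06 rad of the marker's angle, its handle held by the fingers (over 0.5 N); screwdriver level and at rest, handle in the wide fork and blade in the narrow one; marker within 5 mm, meter, spool and jar within 15 mm of where they were (angle between the x axis of lid_stud and the x axis of marker_tip, either way round below 0.06 rad and velocity of joint lid between -0.05 and 0.05 rad/s and contact force between the fingers and handle_grip above 0.5 N and z of driver in the frame of rest between 0.044 and 0.056 m and x of driver in the frame of rest between -0.045 and 0.02 m and y of driver in the frame of rest between -0.01 and 0.01 m and angle between driver's own x axis and vertical between 1.5 and 1.64 rad and contact force between driver and rest above 0.15 N and linear speed of driver below 0.03 m/s and distance of each of meter, spool, jar from where it was at the start of the episode below 0.015 m and x of driver_tip in the frame of rest above 0.09 m); the arm keeps its last pose, push and grip.
It fails at once if the lid is raised while the screwdriver is not in the tool rest (value of joint lid above 0.15 rad and horizontal distance between driver and rest above 0.06 m).
It fails at once if the screwdriver is let go more than 20 mm above its place in the rest (horizontal distance between driver and rest below 0.06 m and z of driver in the frame of rest above 0.07 m and contact force between the fingers and driver below 0.02 N).
It fails at once if the lid swings more than 0.12 rad past the marker (z of lid_stud in the frame of marker_tip above 0.0132 m).
It fails at once if the red marker clip is shifted by more than 5 mm (distance of marker_tip from where it was at the start of the episode above 0.005 m).
It fails at once if the meter, the spool or the jar is moved by more than 15 mm (distance of any of meter, spool, jar from where it was at the start of the episode above 0.015 m).
It also fails if it takes over 67 s, if anything falls off the work surface, if the arm or the gripper's body presses on something with over 40 N, if the wrist force passes 120 N, or if a joint passes its speed limit or range.

## Working session

There is one attempt and no reset: what is moved stays moved. The work goes in short steps, Python scripts to look and compute and a shell command to move; the robot and the scene stay as the last step left them, time stands still between calls to the robot, and variables do not carry over. Pictures are saved under pics/ and viewed, at most 10 in all, crops included, and the job is handed in when it is done.

```bash
ls; mkdir -p pics; cat > h.py <<'E'
import numpy as np,cv2
from bench import ctrl
from scipy.spatial.transform import Rotation as R
def w(cam,p):
    E=np.array(ctrl.get_calibration(cam)["extrinsics"]);return E[:3,:3]@np.array(p)+E[:3,3]
def save(cam,n):
    im=ctrl.camera(cam);cv2.imwrite(f"pics/{n}.png",cv2.cvtColor(im,cv2.COLOR_RGB2BGR));return im
def ray(cam,u,v):
    c=ctrl.get_calibration(cam);E=np.array(c["extrinsics"])
    x,y=cv2.undistortPoints(np.array([[[u,v]]],float),np.array(c["mtx"]),np.array(c["distortion"]))[0,0]
    return E[:3,3],E[:3,:3]@np.array([x,-y,-1.])
def atz(cam,u,v,z):
    o,d=ray(cam,u,v);return o+d*(z-o[2])/d[2]
def proj(cam,P):
    c=ctrl.get_calibration(cam);E=np.linalg.inv(np.array(c["extrinsics"]))
    q=np.atleast_2d(P)@E[:3,:3].T+E[:3,3];q=q*[1,-1,-1]
    return cv2.projectPoints(q,np.zeros(3),np.zeros(3),np.array(c["mtx"]),np.array(c["distortion"]))[0][:,0]
E
cat > a.py <<'E'
from h import *
np.set_printoptions(precision=4,suppress=True)
for c in("top","side"):
    save(c,c+"0"); print(c,np.array(ctrl.get_calibration(c)["extrinsics"])[:3,3])
    for l in("psu","lid","handle_grip","lid_stud","marker","marker_tip","driver","driver_tip","rest","meter","spool","jar"):
        for d in ctrl.boxes_of(c,l)[:2]: 
            P=w(c,d["at"]);print(l,round(d["p"],2),P,proj(c,P)[0].round())
print(ctrl.read_state())
E
python3 a.py
```

```text
pics
top [ 0.4696 -0.0142  0.9387]
psu 0.85 [0.5297 0.0194 0.1153] [318. 259.]
lid 0.73 [0.5366 0.0134 0.1141] [321. 256.]
handle_grip 0.66 [0.6326 0.0118 0.1502] [320. 199.]
lid_stud 0.6 [0.6319 0.0133 0.1497] [319. 200.]
lid_stud 0.59 [0.5345 0.0113 0.1142] [323. 257.]
marker 0.63 [0.518  0.1309 0.2093] [247. 264.]
marker 0.49 [ 0.7068 -0.215   0.0508] [435. 169.]
marker_tip 0.52 [0.5155 0.1305 0.2085] [248. 266.]
driver_tip 0.82 [0.539  0.0255 0.1354] [314. 253.]
rest 0.94 [ 0.5223 -0.2962  0.0047] [474. 262.]
rest 0.22 [0.5123 0.1314 0.208 ] [247. 268.]
meter 0.57 [0.4883 0.3428 0.0366] [161. 287.]
meter 0.24 [0.6916 0.2212 0.0453] [219. 185.]
spool 0.82 [ 0.7067 -0.2141  0.0528] [435. 169.]
jar 0.71 [0.6891 0.2188 0.0442] [220. 186.]
side [0.3105 0.7983 0.6411]
psu 0.96 [0.5231 0.1156 0.1104] [320. 276.]
lid 0.62 [0.5365 0.0555 0.1178] [322. 255.]
lid 0.31 [ 0.7162 -0.2171  0.0464] [288. 214.]
handle_grip 0.59 [0.5553 0.0361 0.1206] [316. 248.]
handle_grip 0.58 [0.6367 0.0174 0.1494] [283. 227.]
lid_stud 0.75 [0.5358 0.057  0.1142] [323. 257.]
lid_stud 0.41 [0.6366 0.0213 0.1476
[... 223 characters left out ...]
.5101 -0.3259  0.0062] [369. 217.]
meter 0.74 [0.4872 0.3669 0.0334] [298. 408.]
spool 0.55 [ 0.7161 -0.2168  0.0472] [288. 213.]
jar 0.94 [0.6908 0.2352 0.0349] [221. 328.]
{'clock': 1.3, 'joints': array([ 1.3125,  0.6149, -0.0126,  1.4234,  0.0081,  1.1034, -0.0404]), 'dq': array([ 0.0005,  0.0018,  0.0003, -0.0004, -0.0017, -0.0025, -0.0006]), 'joint_efforts': array([  0.    , -46.9109,   0.2594, -17.134 ,   0.0101,   0.0018,
        -0.    ]), 'position': array([ 0.1493, -0.6326,  0.2483]), 'orientation': array([-3.1415, -0.    ,  0.2318]), 'ft_force': array([-0.2094,  0.3837, -0.3043]), 'torque': array([0.0265, 0.0518, 0.0084]), 'finger_force': 0.0, 'gripper_width': 0.08539918158782145}
```

```bash
python3 -c "
import cv2
a=cv2.imread('pics/top0.png')
cv2.imwrite('pics/top0c.png',cv2.resize(a[130:330,210:540],None,fx=2.4,fy=2.4,interpolation=cv2.INTER_CUBIC))
a=cv2.imread('pics/side0.png')
cv2.imwrite('pics/side0c.png',cv2.resize(a[170:370,180:440],None,fx=3,fy=3,interpolation=cv2.INTER_CUBIC))"
```

```text
(no output)
```

View pics/top0c.png

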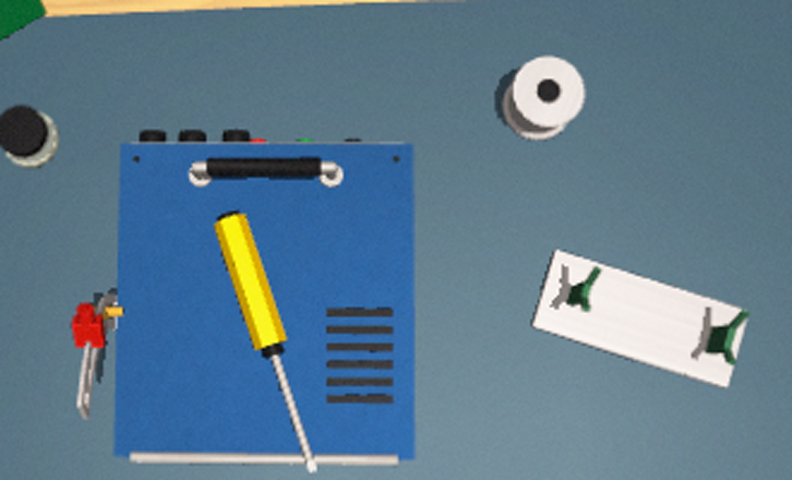

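View pics/side0c.png

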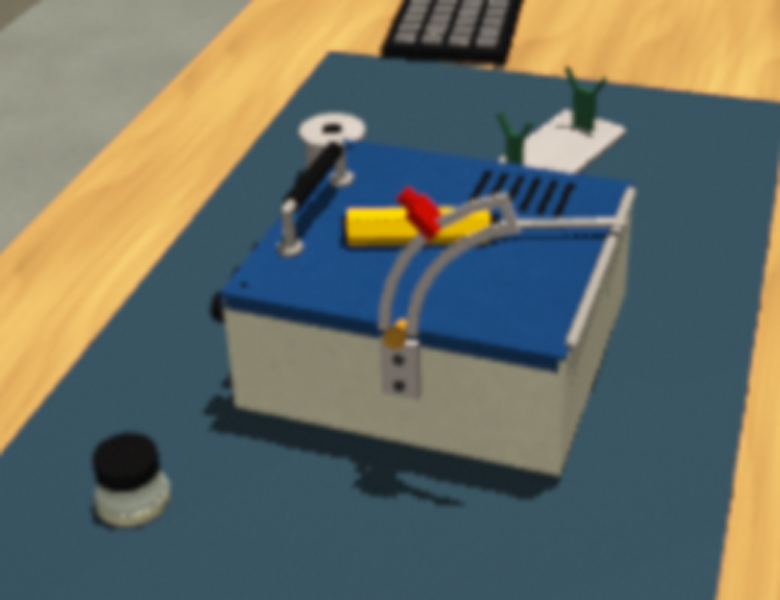

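```bash
cat > b.py <<'E'
from h import *
np.set_printoptions(precision=4,suppress=True)
def mask(cam,lo,hi,roi):
    im=cv2.imread(f"pics/{cam}0.png");m=cv2.inRange(cv2.cvtColor(im,cv2.COLOR_BGR2HSV),lo,hi)
    r=np.zeros_like(m);x0,y0,x1,y1=roi;r[y0:y1,x0:x1]=m[y0:y1,x0:x1];return r
# driver
m=mask("top",(20,120,80),(35,255,255),(280,200,345,300))
ys,xs=np.nonzero(m);P=np.array([atz("top",x,y,.13)[:2] for x,y in zip(xs,ys)])
print("yellow",len(xs),P.mean(0)); rr=cv2.minAreaRect(P.astype(np.float32)*1000);print(rr,cv2.boxPoints(rr))
c=lambda u,v,z:atz("top",210+u/2.4,130+v/2.4,z)
print("drv ends",c(230,217,.124),c(272,348,.124),"tip",c(312,467,.124))
print("rest corners",*[c(*q,.008) for q in((557,250),(748,310),(728,388),(532,326))])
print("lid corners",*[c(*q,.113) for q in((121,144),(413,144),(415,460),(114,455))])
m=mask("top",(40,60,20),(90,255,200),(430,230,525,300))
n,l,s,ce=cv2.connectedComponentsWithStats(m)
for i in range(1,n):
    if s[i,4]>8: print("green",s[i],atz("top",*ce[i],.062))
# grip black
for cam,roi,roi2 in(("top",(235,240,262,280),(280,180,355,215)),("side",(305,225,335,255),(0,0,1,1))):
    m=mask(cam,(0,150,80),(8,255,255),roi)|mask(cam,(172,150,80),(180,255,255),roi)
    ys,xs=np.nonzero(m);print(cam,"red",len(xs),xs.mean(),ys.mean())
    if cam=="top": red=[(xs.mean(),ys.mean())]
    else: red.append((xs.mean(),ys.mean()))
A=[];b=[]
for cam,q in zip(("top","side"),red):
    o,d=ray(cam,*q);d/=np.linalg.norm(d);M=np.eye(3)-np.outer(d,d);A.append(M);b.append(M@o)
print("marker tri",np.linalg.solve(sum(A),sum(b)))
E
python3 b.py
```

```text
yellow 791 [0.5514 0.0266]
((552.1475219726562, 26.82341766357422), (101.23078918457031, 24.919734954833984), 17.048856735229492) [[500.1033  23.896 ]
 [507.4095   0.0713]
 [604.1917  29.7509]
 [596.8856  53.5755]]
drv ends [0.6003 0.0398 0.124 ] [0.5007 0.0107 0.124 ] tip [ 0.4122 -0.0165  0.124 ]
rest corners [ 0.5819 -0.2316  0.008 ] [ 0.5255 -0.3937  0.008 ] [ 0.4598 -0.3722  0.008 ] [ 0.5176 -0.207   0.008 ]
lid corners [0.6622 0.124  0.113 ] [ 0.6543 -0.1012  0.113 ] [ 0.4146 -0.0935  0.113 ] [0.4234 0.1325 0.113 ]
green [447 241  13  18  88] [ 0.5432 -0.2376  0.062 ]
green [505 259  18  23 143] [ 0.5013 -0.351   0.062 ]
top red 199 246.3467336683417 265.95979899497485
side red 128 319.9453125 240.2578125
marker tri [0.5162 0.1335 0.2045]
```

```bash
python3 -c "
import cv2,numpy as np
a=cv2.imread('pics/top0.png')[228:300,425:530];b=cv2.imread('pics/side0.png')[185:235,335:395]
A=cv2.resize(a,None,fx=7,fy=7,interpolation=cv2.INTER_CUBIC)
cv2.imwrite('pics/r1.png',A)
cv2.imwrite('pics/r2.png',cv2.resize(b,None,fx=10,fy=10,interpolation=cv2.INTER_CUBIC))"
```

```text
(no output)
```

View pics/r1.png

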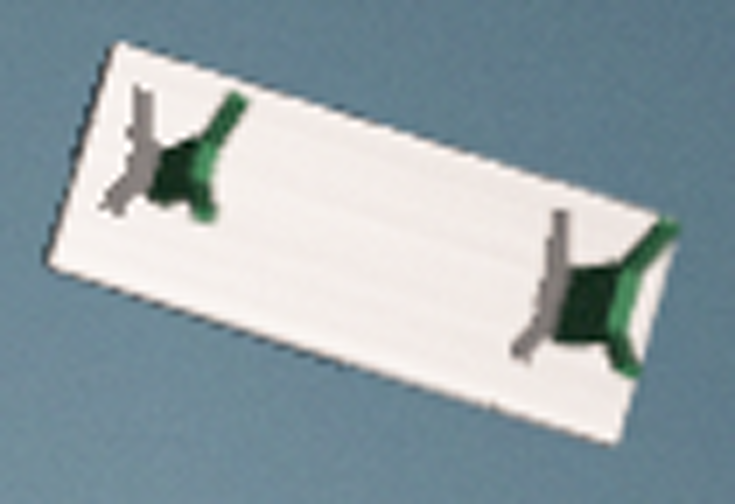

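View pics/r2.png

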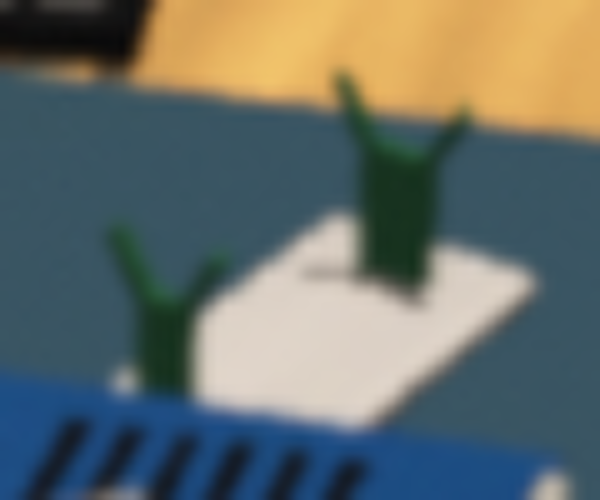

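Top view: narrow fork on the left (tips 240,98 / 205,215 in the 7x crop), wide fork on the right (672,225 / 630,372); the side view agrees. The rest's x axis therefore points about +y. The driver's blade points at the robot.

```bash
python3 - <<'E'
from h import *
np.set_printoptions(precision=4,suppress=True)
c=lambda q,z:atz("top",425+(q[0]-3)/7,228+(q[1]-3)/7,z)
s=lambda q,z:atz("side",335+(q[0]-4.5)/10,185+(q[1]-4.5)/10,z)
n=(c((240,98),.075)+c((205,215),.075))/2; w_=(c((672,225),.069)+c((630,372),.069))/2
K=[c(q,.008) for q in((118,42),(680,222),(617,443),(48,265))]
print("top forks",n,w_,np.linalg.norm(n-w_),np.degrees(np.arctan2(*(n-w_)[1::-1])))
m=sum(K)/4;d=(K[0]+K[3]-K[1]-K[2])[:2];d/=np.linalg.norm(d);print("base mid",m,np.degrees(np.arctan2(d[1],d[0])),"origin",m[:2]-.0275*d)
n2=(s((120,232),.075)+s((215,262),.075))/2; w2=(s((343,78),.069)+s((465,115),.069))/2
print("side forks",n2,w2,np.linalg.norm(n2-w2),np.degrees(np.arctan2(*(n2-w2)[1::-1])))
for a in(n,w_,n2,w2): print("in rest frame",(a[:2]-m[:2]+.0275*d)@np.array([d,[-d[1],d[0]]]).T)
E
```

```text
top forks [ 0.5429 -0.2416  0.075 ] [ 0.501  -0.3595  0.069 ] 0.12523230463515123 70.4362984542867
base mid [ 0.5221 -0.3004  0.008 ] 70.71208523543541 origin [ 0.513  -0.3264]
side forks [ 0.5418 -0.2336  0.075 ] [ 0.4999 -0.3499  0.069 ] 0.1237414512977701 70.18448012634865
in rest frame [ 0.0899 -0.0002]
in rest frame [-0.0352  0.0004]
in rest frame [0.0971 0.0034]
in rest frame [-0.0265  0.0046]
```

```bash
cat > st.py <<'E'
from h import *
np.set_printoptions(precision=4,suppress=True)
import sys
s=ctrl.read_state();rot=R.from_euler("xyz",s["orientation"])
print(round(s["clock"],2),s["position"],np.degrees(s["orientation"]),s["joints"],s["ft_force"],s["gripper_width"],s["finger_force"])
if len(sys.argv)>1: # target x y z roll pitch yaw(deg)
    t=[float(v) for v in sys.argv[1:]]
    print("slide cm",rot.inv().apply(np.array(t[:3])-s["position"])*100,"rot deg",np.degrees((rot.inv()*R.from_euler("xyz",t[3:],degrees=True)).as_rotvec()))
E
for i in 1 2 3; do python3 -m jog '[{"slide":[2.24,-2.28,-0.22],"delta_rot":[0,0,0],"grip":0},{"slide":[2.24,-2.28,-0.22],"delta_rot":[0,0,0],"grip":0},{"slide":[2.24,-2.28,-0.22],"delta_rot":[0,0,0],"grip":0},{"slide":[2.24,-2.28,-0.22],"delta_rot":[0,0,0],"grip":0},{"slide":[2.24,-2.28,-0.22],"delta_rot":[0,0,0],"grip":0},{"slide":[2.24,-2.28,-0.22],"delta_rot":[0,0,0],"grip":0},{"slide":[2.24,-2.28,-0.22],"delta_rot":[0,0,0],"grip":0},{"slide":[2.24,-2.28,-0.22],"delta_rot":[0,0,0],"grip":0}]' 50; done
for i in 1 2; do python3 -m jog '[{"slide":[0,0,0],"delta_rot":[0,0,-5.7],"grip":0},{"slide":[0,0,0],"delta_rot":[0,0,-5.7],"grip":0},{"slide":[0,0,0],"delta_rot":[0,0,-5.7],"grip":0},{"slide":[0,0,0],"delta_rot":[0,0,-5.7],"grip":0},{"slide":[0,0,0],"delta_rot":[0,0,-5.7],"grip":0},{"slide":[0,0,0],"delta_rot":[0,0,-5.7],"grip":0},{"slide":[0,0,0],"delta_rot":[0,0,-5.7],"grip":0},{"slide":[0,0,0],"delta_rot":[0,0,-5.7],"grip":0}]'; done; python3 st.py .547 .0245 .30 180 0 196.8
```

```text
clock: 1.97
position: [0.2825, -0.4126, 0.2663]
orientation: [3.141, -0.0, 0.232]
ft_force: [0.2, -0.3, 0.1]
gripper_width: 0.0856
finger_force: 0.0
clock: 2.63
position: [0.415, -0.1938, 0.284]
orientation: [3.141, -0.001, 0.232]
ft_force: [1.3, 0.9, -0.2]
gripper_width: 0.0853
finger_force: 0.0
clock: 3.3
position: [0.5475, 0.0248, 0.3015]
orientation: [3.141, -0.0, 0.232]
ft_force: [0.4, -0.0, 0.2]
gripper_width: 0.0853
finger_force: 0.0
clock: 3.97
position: [0.5468, 0.0234, 0.3013]
orientation: [3.141, -0.0, 1.032]
ft_force: [0.4, -0.3, 0.1]
gripper_width: 0.0856
finger_force: 0.0
clock: 4.63
position: [0.5469, 0.0233, 0.3013]
orientation: [3.141, 0.0, 1.828]
ft_force: [-0.7, -0.4, -0.2]
gripper_width: 0.0853
finger_force: 0.0
4.63 [0.5469 0.0233 0.3013] [179.9895   0.0152 104.7406] [ 0.321   0.4619 -0.6162  1.6322  0.2878  1.1395 -0.1098] [-0.7392 -0.3506 -0.2108] 0.08530936360644734 0.0
slide cm [0.1142 0.0454 0.1258] rot deg [ -0.0041   0.0202 -92.0594]
```

```bash

for i in 1 2; do python3 -m jog '[{"slide":[0,0,0],"delta_rot":[0,0,-5.75],"grip":0},{"slide":[0,0,0],"delta_rot":[0,0,-5.75],"grip":0},{"slide":[0,0,0],"delta_rot":[0,0,-5.75],"grip":0},{"slide":[0,0,0],"delta_rot":[0,0,-5.75],"grip":0},{"slide":[0,0,0],"delta_rot":[0,0,-5.75],"grip":0},{"slide":[0,0,0],"delta_rot":[0,0,-5.75],"grip":0},{"slide":[0,0,0],"delta_rot":[0,0,-5.75],"grip":0},{"slide":[0,0,0],"delta_rot":[0,0,-5.75],"grip":0}]' >/dev/null; done; 
python3 -m jog '[{"slide":[0,0.1,1.5],"delta_rot":[0,0,0],"grip":0},{"slide":[0,0,2],"delta_rot":[0,0,0],"grip":0},{"slide":[0,0,2],"delta_rot":[0,0,0],"grip":0},{"slide":[0,0,2],"delta_rot":[0,0,0],"grip":0},{"slide":[0,0,1.5],"delta_rot":[0,0,0],"grip":0},{"slide":[0,0,1],"delta_rot":[0,0,0],"grip":0},{"slide":[0,0,0],"delta_rot":[0,0,0],"grip":0},{"slide":[0,0,0],"delta_rot":[0,0,0],"grip":0}]'; python3 st.py .547 .0245 .133 180 0 196.8; python3 -c "
from h import *
a=cv2.cvtColor(ctrl.camera('top'),cv2.COLOR_RGB2BGR)[180:330,240:420]
b=cv2.cvtColor(ctrl.camera('side'),cv2.COLOR_RGB2BGR)[150:300,240:420]
cv2.imwrite('pics/c1.png',cv2.resize(np.hstack([a,b]),None,fx=2.2,fy=2.2,interpolation=cv2.INTER_CUBIC))"
```

```text
clock: 6.63
position: [0.5467, 0.0244, 0.2012]
orientation: [3.141, -0.0, -2.854]
ft_force: [0.3, 0.1, -0.1]
gripper_width: 0.0853
finger_force: 0.0
6.63 [0.5467 0.0244 0.2012] [ 179.9906   -0.0051 -163.5291] [ 0.4975  0.6824 -0.9644  1.7674  0.6433  1.0425  1.153 ] [ 0.314   0.1335 -0.052 ] 0.08529502565744185 0.0
slide cm [-0.0313 -0.002   6.8238] rot deg [ 0.0094 -0.005  -0.3291]
```

View pics/c1.png

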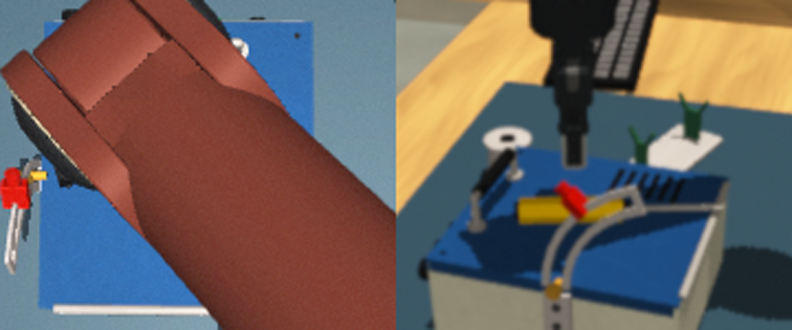

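The side view shows the fingers over the yellow handle (about 573,165 vs handle 570,210 in the crop), clear of the clip at (572,198).

```bash

python3 -m jog '[{"slide":[0,0,1],"delta_rot":[0,0,-0.3],"grip":0},{"slide":[0,0,1.2],"delta_rot":[0,0,0],"grip":0},{"slide":[0,0,1.2],"delta_rot":[0,0,0],"grip":0},{"slide":[0,0,1.2],"delta_rot":[0,0,0],"grip":0},{"slide":[0,0,1],"delta_rot":[0,0,0],"grip":0},{"slide":[0,0,0.7],"delta_rot":[0,0,0],"grip":0},{"slide":[0,0,0.5],"delta_rot":[0,0,0],"grip":0},{"slide":[0,0,0],"delta_rot":[0,0,0],"grip":0}]'
python3 -m jog '[{"slide":[0,0,0],"delta_rot":[0,0,0],"grip":0.3},{"slide":[0,0,0],"delta_rot":[0,0,0],"grip":0.4},{"slide":[0,0,0],"delta_rot":[0,0,0],"grip":0.5},{"slide":[0,0,0],"delta_rot":[0,0,0],"grip":0.6},{"slide":[0,0,0],"delta_rot":[0,0,0],"grip":0.7},{"slide":[0,0,0],"delta_rot":[0,0,0],"grip":0.8},{"slide":[0,0,0],"delta_rot":[0,0,0],"grip":0.9},{"slide":[0,0,0],"delta_rot":[0,0,0],"grip":1}]' 50
python3 -m jog '[{"slide":[0,0,0],"delta_rot":[0,0,0],"grip":1},{"slide":[0,0,0],"delta_rot":[0,0,0],"grip":1},{"slide":[0,0,0],"delta_rot":[0,0,0],"grip":1},{"slide":[0,0,0],"delta_rot":[0,0,0],"grip":1},{"slide":[0,0,0],"delta_rot":[0,0,0],"grip":1},{"slide":[0,0,0],"delta_rot":[0,0,0],"grip":1},{"slide":[0,0,0],"delta_rot":[0,0,0],"grip":1},{"slide":[0,0,0],"delta_rot":[0,0,0],"grip":1}]' 50
python3 st.py
```

```text
clock: 7.4
position: [0.5459, 0.0244, 0.1318]
orientation: [3.141, -0.002, -2.848]
ft_force: [0.4, -0.7, -1.2]
gripper_width: 0.0856
finger_force: 0.0
clock: 8.07
position: [0.5468, 0.0245, 0.1338]
orientation: [-3.141, 0.001, -2.849]
ft_force: [-0.7, -0.2, 5.2]
gripper_width: 0.023
finger_force: 49.1
clock: 8.73
position: [0.5468, 0.0245, 0.1338]
orientation: [-3.141, 0.001, -2.849]
ft_force: [-1.0, -1.0, 6.7]
gripper_width: 0.0229
finger_force: 49.1
8.73 [0.5468 0.0245 0.1338] [-179.9767    0.0431 -163.2209] [ 0.4534  0.7609 -0.8925  1.8372  0.7437  0.9167  1.0751] [-0.9519 -1.0363  6.6544] 0.022855490795026828 49.07953932881355
```

```bash

python3 -m jog '[{"slide":[0,0,-0.3],"delta_rot":[0,0,0],"grip":1},{"slide":[0,0,-0.3],"delta_rot":[0,0,0],"grip":1},{"slide":[0,0,-0.5],"delta_rot":[0,0,0],"grip":1},{"slide":[0,0,-1],"delta_rot":[0,0,0],"grip":1},{"slide":[0,0,-1.5],"delta_rot":[0,0,0],"grip":1},{"slide":[0,0,-1.5],"delta_rot":[0,0,0],"grip":1},{"slide":[0,0,-1],"delta_rot":[0,0,0],"grip":1},{"slide":[0,0,0],"delta_rot":[0,0,0],"grip":1}]' 50
python3 st.py; python3 -c "
from h import *
b=save('side','d0')
b=cv2.imread('pics/d0.png')[120:300,220:440]
cv2.imwrite('pics/d1.png',cv2.resize(b,None,fx=3.2,fy=3.2,interpolation=cv2.INTER_CUBIC))"
```

```text
clock: 9.4
position: [0.5479, 0.0252, 0.1968]
orientation: [-3.141, 0.005, -2.849]
ft_force: [-0.1, -0.2, -0.5]
gripper_width: 0.0228
finger_force: 49.1
9.4 [0.5479 0.0252 0.1968] [-179.9757    0.2862 -163.2208] [ 0.4947  0.6875 -0.9615  1.7733  0.6532  1.0298  1.1496] [-0.136  -0.1596 -0.5143] 0.02280155512577601 49.09465201199055
```

View pics/d1.png

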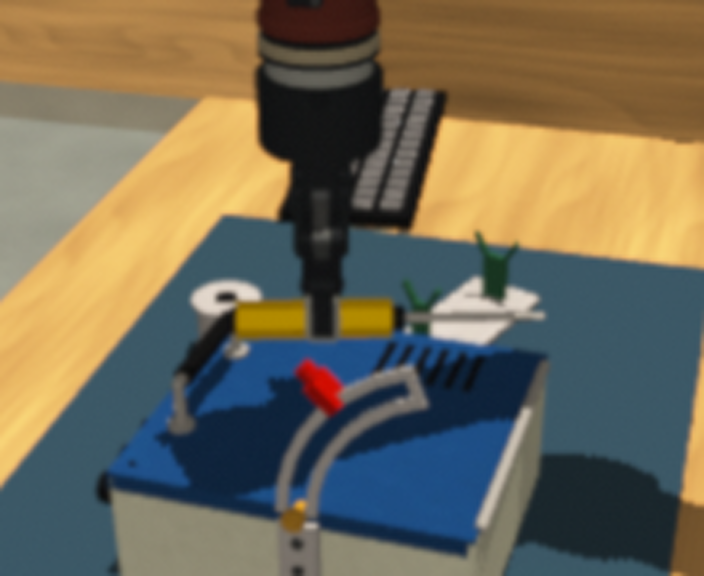

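```bash

for i in 1 2; do python3 -m jog '[{"slide":[0.85,-2.03,-0.2],"delta_rot":[0,0,0],"grip":1},{"slide":[0.85,-2.03,-0.2],"delta_rot":[0,0,0],"grip":1},{"slide":[0.85,-2.03,-0.2],"delta_rot":[0,0,0],"grip":1},{"slide":[0.85,-2.03,-0.2],"delta_rot":[0,0,0],"grip":1},{"slide":[0.85,-2.03,-0.2],"delta_rot":[0,0,0],"grip":1},{"slide":[0.85,-2.03,-0.2],"delta_rot":[0,0,0],"grip":1},{"slide":[0.85,-2.03,-0.2],"delta_rot":[0,0,0],"grip":1},{"slide":[0.85,-2.03,-0.2],"delta_rot":[0,0,0],"grip":1}]'|head -2; done
for i in 1 2 3; do python3 -m jog '[{"slide":[0,0,0],"delta_rot":[0,0,5.25],"grip":1},{"slide":[0,0,0],"delta_rot":[0,0,5.25],"grip":1},{"slide":[0,0,0],"delta_rot":[0,0,5.25],"grip":1},{"slide":[0,0,0],"delta_rot":[0,0,5.25],"grip":1},{"slide":[0,0,0],"delta_rot":[0,0,5.25],"grip":1},{"slide":[0,0,0],"delta_rot":[0,0,5.25],"grip":1},{"slide":[0,0,0],"delta_rot":[0,0,5.25],"grip":1},{"slide":[0,0,0],"delta_rot":[0,0,5.25],"grip":1}]'|head -2; done
python3 st.py .512 -.3255 .12 180 0 70.6;python3 -c "
from h import *
# tip height before transport
t=np.array([.5479-.957*.143,.0252-.289*.143])
for z in(.17,.18,.19): print(z,proj('side',[*t,z]),'seen 388.8 218.8')
save('side','e0'); save('top','e1')
b=cv2.imread('pics/e0.png')[150:250,300:440];a=cv2.imread('pics/e1.png')[220:320,420:560]
cv2.imwrite('pics/e2.png',cv2.resize(np.vstack([a,b]),None,fx=3,fy=3,interpolation=cv2.INTER_CUBIC))"
```

```text
clock: 10.12
position: [0.5274, -0.152, 0.2092]
clock: 10.78
position: [0.5092, -0.3269, 0.225]
clock: 11.45
position: [0.5094, -0.3257, 0.2249]
clock: 12.12
position: [0.5094, -0.3256, 0.2249]
clock: 12.78
position: [0.5094, -0.3255, 0.2249]
12.78 [ 0.5094 -0.3255  0.2249] [-179.8603   -0.0178   70.5316] [ 0.7895  0.5975 -0.4257  1.5832  0.2754  1.0234 -0.0555] [ 0.1499 -0.349  -0.3181] 0.022962456164801786 49.157857820391655
slide cm [ 0.083   0.267  10.4897] rot deg [-0.1397 -0.0179 -0.0684]
0.17 [[389.46755839 224.29413621]] seen 388.8 218.8
0.18 [[389.77813379 220.10960308]] seen 388.8 218.8
0.19 [[390.09180809 215.87682912]] seen 388.8 218.8
```

View pics/e2.png

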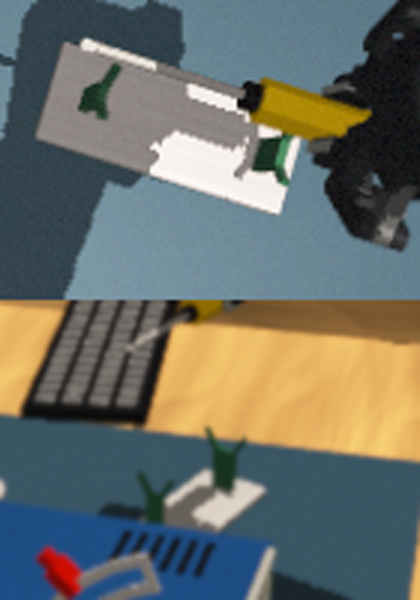

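```bash
python3 - <<'E'
from h import *
np.set_printoptions(precision=4,suppress=True)
s=ctrl.read_state();T=s["position"];y=s["orientation"][2];d=np.array([np.cos(y),np.sin(y)]);n=np.array([-d[1],d[0]])
def rel(P): P=P[:2]-T[:2];return P@d*1000,P@n*1000
c=lambda u,v:atz("top",420+(u-1)/3,220+(v-1)/3,.215)
print("collar",rel(c(250,97)))
im=cv2.imread("pics/e1.png");m=cv2.inRange(cv2.cvtColor(im,cv2.COLOR_BGR2HSV),(20,120,60),(35,255,255))
ys,xs=np.nonzero(m);k=(xs>490)&(xs<560)&(ys>230)&(ys<280)
P=np.array([rel(atz("top",a,b,.215)) for a,b in zip(xs[k],ys[k])])
for lo in range(5,50,5):
    q=P[(P[:,0]>=lo)&(P[:,0]<lo+5)]
    if len(q)>3: print(lo,len(q),q[:,1].min(),q[:,1].max())
# side: blade
im=cv2.imread("pics/e0.png")
for xx in (.06,.1,.143): 
  print(xx,[proj("side",[*(T[:2]+d*xx),T[2]-h]).round(1) for h in(.008,.013)])
cv2.imwrite('pics/f.png',cv2.resize(im[120:190,325:405],None,fx=8,fy=8,interpolation=cv2.INTER_CUBIC))
E
```

```text
collar (np.float64(48.42621086356676), np.float64(0.040651230870710625))
5 44 -12.21897222836728 11.360458266756888
10 47 -12.289672231607392 11.848625190799746
15 45 -11.797022488385002 11.774101851335983
20 49 -11.869292834150253 12.673165845552173
25 48 -12.508659419976649 13.160094793663053
30 46 -12.017236573591171 11.545476582559916
35 48 -12.58392732124192 11.467597621369151
40 36 -12.169673200074762 11.874994195535765
0.06 [array([[360.2, 154.2]]), array([[360.2, 156. ]])]
0.1 [array([[351.8, 159.1]]), array([[351.8, 161. ]])]
0.143 [array([[342.3, 164.8]]), array([[342.3, 166.7]])]
```

View pics/f.png

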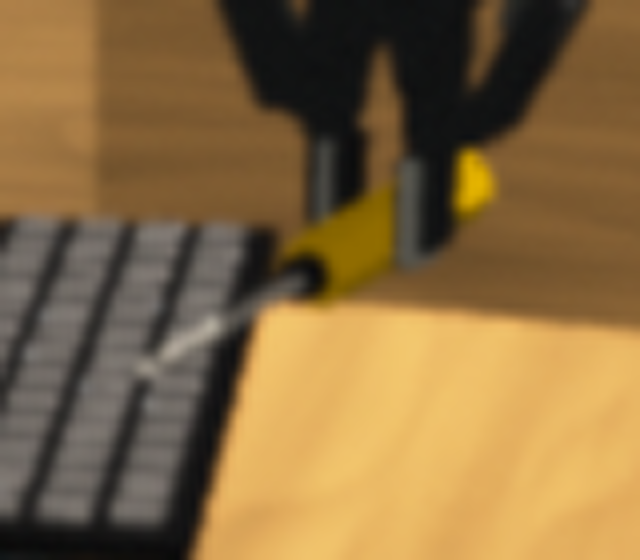

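The driver is level and centred in the jaws: collar at (310,275) and tip at (143,370) in the crop, which fits the projection. Descending.

```bash

python3 -m jog '[{"slide":[0.08,0.27,1],"delta_rot":[-0.15,0,0],"grip":1},{"slide":[0,0,1.8],"delta_rot":[0,0,0],"grip":1},{"slide":[0,0,2],"delta_rot":[0,0,0],"grip":1},{"slide":[0,0,2],"delta_rot":[0,0,0],"grip":1},{"slide":[0,0,1.7],"delta_rot":[0,0,0],"grip":1},{"slide":[0,0,1.5],"delta_rot":[0,0,0],"grip":1},{"slide":[0,0,1],"delta_rot":[0,0,0],"grip":1},{"slide":[0,0,0],"delta_rot":[0,0,0],"grip":1}]'
python3 -m jog '[{"slide":[0,0,0.7],"delta_rot":[0,0,0],"grip":1},{"slide":[0,0,0.7],"delta_rot":[0,0,0],"grip":1},{"slide":[0,0,0.6],"delta_rot":[0,0,0],"grip":1},{"slide":[0,0,0.5],"delta_rot":[0,0,0],"grip":1},{"slide":[0,0,0.4],"delta_rot":[0,0,0],"grip":1},{"slide":[0,0,0.3],"delta_rot":[0,0,0],"grip":1},{"slide":[0,0,0],"delta_rot":[0,0,0],"grip":1},{"slide":[0,0,0],"delta_rot":[0,0,0],"grip":1}]'
python3 st.py .512 -.3255 .072 180 0 70.6
```

```text
clock: 13.55
position: [0.5114, -0.3251, 0.1129]
orientation: [-3.138, -0.001, 1.237]
ft_force: [-0.4, 0.2, 0.1]
gripper_width: 0.023
finger_force: 49.2
clock: 14.22
position: [0.5133, -0.326, 0.0841]
orientation: [3.139, -0.0, 1.236]
ft_force: [-0.4, -0.2, -0.3]
gripper_width: 0.0227
finger_force: 49.2
14.22 [ 0.5133 -0.326   0.0841] [179.8465  -0.002   70.7895] [ 0.7439  0.7669 -0.3564  1.708   0.3704  0.731  -0.134 ] [-0.3977 -0.1783 -0.3248] 0.02266403622697396 49.16400924324989
slide cm [ 0.0043 -0.1473  1.2136] rot deg [ 0.1535 -0.0022  0.1895]
```

```bash

python3 -m jog '[{"slide":[0,0,0.2],"delta_rot":[0,0,0],"grip":1},{"slide":[0,0,0.2],"delta_rot":[0,0,0],"grip":1},{"slide":[0,0,0.2],"delta_rot":[0,0,0],"grip":1},{"slide":[0,0,0.2],"delta_rot":[0,0,0],"grip":1},{"slide":[0,0,0.15],"delta_rot":[0,0,0],"grip":1},{"slide":[0,0,0],"delta_rot":[0,0,0],"grip":1},{"slide":[0,0,0],"delta_rot":[0,0,0],"grip":1},{"slide":[0,0,0],"delta_rot":[0,0,0],"grip":1}]'
python3 -m jog '[{"slide":[0,0,0.1],"delta_rot":[0,0,0],"grip":1},{"slide":[0,0,0.1],"delta_rot":[0,0,0],"grip":1},{"slide":[0,0,0],"delta_rot":[0,0,0],"grip":1},{"slide":[0,0,0],"delta_rot":[0,0,0],"grip":1},{"slide":[0,0,0],"delta_rot":[0,0,0],"grip":1},{"slide":[0,0,0],"delta_rot":[0,0,0],"grip":1},{"slide":[0,0,0],"delta_rot":[0,0,0],"grip":1},{"slide":[0,0,0],"delta_rot":[0,0,0],"grip":1}]'
```

```text
clock: 14.88
position: [0.5134, -0.3261, 0.0747]
orientation: [3.139, -0.0, 1.235]
ft_force: [-0.3, -0.2, -0.8]
gripper_width: 0.023
finger_force: 49.2
clock: 15.55
position: [0.5133, -0.326, 0.0726]
orientation: [3.139, -0.0, 1.235]
ft_force: [-0.4, 0.8, -1.2]
gripper_width: 0.023
finger_force: 49.2
```

```bash

for i in 1 2; do python3 -m jog '[{"slide":[0,0,0.1],"delta_rot":[0,0,0],"grip":1},{"slide":[0,0,0.1],"delta_rot":[0,0,0],"grip":1},{"slide":[0,0,0],"delta_rot":[0,0,0],"grip":1},{"slide":[0,0,0],"delta_rot":[0,0,0],"grip":1},{"slide":[0,0,0],"delta_rot":[0,0,0],"grip":1},{"slide":[0,0,0],"delta_rot":[0,0,0],"grip":1},{"slide":[0,0,0],"delta_rot":[0,0,0],"grip":1},{"slide":[0,0,0],"delta_rot":[0,0,0],"grip":1}]'; done
```

```text
clock: 16.22
position: [0.5134, -0.3261, 0.0708]
orientation: [3.139, -0.0, 1.235]
ft_force: [-1.6, 1.0, 2.8]
gripper_width: 0.0229
finger_force: 49.5
clock: 16.88
position: [0.5134, -0.3261, 0.0707]
orientation: [3.138, 0.001, 1.235]
ft_force: [-3.6, 1.4, 12.6]
gripper_width: 0.0228
finger_force: 50.4
```

```bash

python3 -m jog '[{"slide":[0,0,-0.1],"delta_rot":[0,0,0],"grip":1},{"slide":[0,0,0],"delta_rot":[0,0,0],"grip":1},{"slide":[0,0,0],"delta_rot":[0,0,0],"grip":0.65},{"slide":[0,0,0],"delta_rot":[0,0,0],"grip":0.55},{"slide":[0,0,0],"delta_rot":[0,0,0],"grip":0.4},{"slide":[0,0,0],"delta_rot":[0,0,0],"grip":0.2},{"slide":[0,0,0],"delta_rot":[0,0,0],"grip":0},{"slide":[0,0,0],"delta_rot":[0,0,0],"grip":0}]' 20
python3 -m jog '[{"slide":[0,0,0],"delta_rot":[0,0,0],"grip":0},{"slide":[0,0,0],"delta_rot":[0,0,0],"grip":0},{"slide":[0,0,-0.5],"delta_rot":[0,0,0],"grip":0},{"slide":[0,0,-1.5],"delta_rot":[0,0,0],"grip":0},{"slide":[0,0,-3],"delta_rot":[0,0,0],"grip":0},{"slide":[0,0,-3],"delta_rot":[0,0,0],"grip":0},{"slide":[0,0,-3],"delta_rot":[0,0,0],"grip":0},{"slide":[0,0,-3],"delta_rot":[0,0,0],"grip":0}]'
python3 st.py .6336 .0122 .24 180 0 88
python3 -c "
from h import *
save('side','g0'); save('top','g1')
b=cv2.imread('pics/g0.png')[170:240,310:430];a=cv2.imread('pics/g1.png')[220:310,420:540]
cv2.imwrite('pics/g2.png',cv2.resize(np.vstack([a,b]),None,fx=3.7,fy=3.7,interpolation=cv2.INTER_CUBIC))"
```

```text
clock: 17.55
position: [0.5132, -0.326, 0.0693]
orientation: [3.139, -0.0, 1.235]
ft_force: [0.1, -0.3, 1.0]
gripper_width: 0.0839
finger_force: 0.0
clock: 18.22
position: [0.5128, -0.3257, 0.2114]
orientation: [3.139, -0.0, 1.236]
ft_force: [-0.7, -0.2, 0.3]
gripper_width: 0.0855
finger_force: 0.0
18.22 [ 0.5128 -0.3257  0.2114] [179.8431  -0.0125  70.7939] [ 0.7858  0.6138 -0.424   1.5954  0.2864  0.9918 -0.0621] [-0.6548 -0.1634  0.2774] 0.08554068555291948 0.0
slide cm [35.885  0.3   -2.848] rot deg [  0.1576   0.0111 -17.2061]
```

View pics/g2.png

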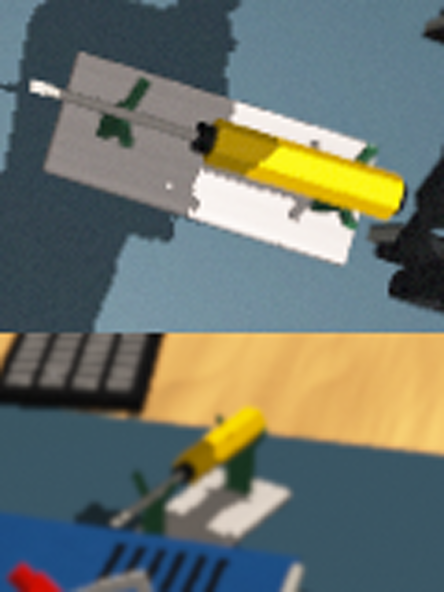

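The top and side crops show the driver lying in both forks, blade over the narrow one (about 122,115) and handle over the wide one (about 335,180). Now the lid handle.

```bash

for i in 1 2; do python3 -m jog '[{"slide":[2.24,0.02,-0.18],"delta_rot":[0,0,0],"grip":0},{"slide":[2.24,0.02,-0.18],"delta_rot":[0,0,0],"grip":0},{"slide":[2.24,0.02,-0.18],"delta_rot":[0,0,0],"grip":0},{"slide":[2.24,0.02,-0.18],"delta_rot":[0,0,0],"grip":0},{"slide":[2.24,0.02,-0.18],"delta_rot":[0,0,0],"grip":0},{"slide":[2.24,0.02,-0.18],"delta_rot":[0,0,0],"grip":0},{"slide":[2.24,0.02,-0.18],"delta_rot":[0,0,0],"grip":0},{"slide":[2.24,0.02,-0.18],"delta_rot":[0,0,0],"grip":0}]'|head -2; done
python3 -m jog '[{"slide":[0,0,0],"delta_rot":[0.15,0,-2.15],"grip":0},{"slide":[0,0,0],"delta_rot":[0,0,-2.15],"grip":0},{"slide":[0,0,0],"delta_rot":[0,0,-2.15],"grip":0},{"slide":[0,0,0],"delta_rot":[0,0,-2.15],"grip":0},{"slide":[0,0,0],"delta_rot":[0,0,-2.15],"grip":0},{"slide":[0,0,0],"delta_rot":[0,0,-2.15],"grip":0},{"slide":[0,0,0],"delta_rot":[0,0,-2.15],"grip":0},{"slide":[0,0,0],"delta_rot":[0,0,-2.15],"grip":0}]'|head -2
python3 st.py .6336 .0122 .149 180 0 88
```

```text
clock: 18.98
position: [0.5732, -0.1561, 0.2237]
clock: 19.65
position: [0.6337, 0.0124, 0.238]
clock: 20.32
position: [0.6334, 0.0114, 0.2379]
20.32 [0.6334 0.0114 0.2379] [-179.9299    0.0136   88.0944] [ 0.2347  0.6421 -0.5045  1.4782  0.3295  1.1075 -0.3669] [ 0.3879 -0.4598 -0.0894] 0.08535131186402514 0.0
slide cm [0.0835 0.0271 8.886 ] rot deg [-0.0701  0.0137  0.0944]
```

```bash

python3 -m jog '[{"slide":[0.08,0.03,1],"delta_rot":[0,0,0],"grip":0},{"slide":[0,0,1.5],"delta_rot":[0,0,0],"grip":0},{"slide":[0,0,1.6],"delta_rot":[0,0,0],"grip":0},{"slide":[0,0,1.6],"delta_rot":[0,0,0],"grip":0},{"slide":[0,0,1.4],"delta_rot":[0,0,0],"grip":0},{"slide":[0,0,1],"delta_rot":[0,0,0],"grip":0},{"slide":[0,0,0.8],"delta_rot":[0,0,0],"grip":0},{"slide":[0,0,0],"delta_rot":[0,0,0],"grip":0}]' 40
python3 -m jog '[{"slide":[0,0,0],"delta_rot":[0,0,0],"grip":0.3},{"slide":[0,0,0],"delta_rot":[0,0,0],"grip":0.45},{"slide":[0,0,0],"delta_rot":[0,0,0],"grip":0.55},{"slide":[0,0,0],"delta_rot":[0,0,0],"grip":0.65},{"slide":[0,0,0],"delta_rot":[0,0,0],"grip":0.75},{"slide":[0,0,0],"delta_rot":[0,0,0],"grip":0.85},{"slide":[0,0,0],"delta_rot":[0,0,0],"grip":1},{"slide":[0,0,0],"delta_rot":[0,0,0],"grip":1}]' 40
python3 -m jog '[{"slide":[0,0,0],"delta_rot":[0,0,0],"grip":1},{"slide":[0,0,0],"delta_rot":[0,0,0],"grip":1},{"slide":[0,0,0],"delta_rot":[0,0,0],"grip":1},{"slide":[0,0,0],"delta_rot":[0,0,0],"grip":1},{"slide":[0,0,0],"delta_rot":[0,0,0],"grip":1},{"slide":[0,0,0],"delta_rot":[0,0,0],"grip":1},{"slide":[0,0,0],"delta_rot":[0,0,0],"grip":1},{"slide":[0,0,0],"delta_rot":[0,0,0],"grip":1}]'
python3 - <<'E'
from h import *
p=ctrl.read_state()
T=p["position"];ps=np.radians(-2.05)
# world-frame pose along arc, tilt the tool back by k*theta about the tube; tube sits h ahead of TCP on tool z
hx=np.array([.4187,.0197]);ex=np.array([np.cos(ps),np.sin(ps)])
r=np.hypot(.215,.034);a0=np.arctan2(.034,.215);h=T[2]-(.1115+.034)
print("h",h,"along",(T[:2]-hx)@ex)
prev=None;k=.55
R0=R.from_euler("xyz",p["orientation"])
for th in np.linspace(0,.75,33):
    t=k*th; # tool z tilts: down -> down*cos + ex*sin
    tube=np.array([*(hx+ex*r*np.cos(a0+th)),.1115+r*np.sin(a0+th)])
    z=np.array([*(ex*np.sin(t)),-np.cos(t)])
    yax=np.array([*(ex*np.cos(t)),np.sin(t)]) # tool y along +ex
    if R0.as_matrix()[:2,1]@ex<0: yax=-yax
    M=np.column_stack([np.cross(yax,z),yax,z]);P=tube-h*z
    if prev is not None:
        d=prev[1].T@(P-prev[0])*100; rv=np.degrees(R.from_matrix(prev[1].T@M).as_rotvec())
        print(f"{th:.3f}",d.round(2),rv.round(2))
    prev=(P,M)
E
```

```text
clock: 20.98
position: [0.6329, 0.0121, 0.1471]
orientation: [-3.137, 0.001, 1.535]
ft_force: [0.2, 0.3, -0.2]
gripper_width: 0.0854
finger_force: 0.0
clock: 21.65
position: [0.6347, 0.0122, 0.15]
orientation: [3.14, -0.0, 1.535]
ft_force: [-0.4, -0.1, 2.4]
gripper_width: 0.012
finger_force: 39.0
clock: 22.32
position: [0.6346, 0.0123, 0.15]
orientation: [3.14, -0.0, 1.535]
ft_force: [1.1, -1.2, 5.4]
gripper_width: 0.0124
finger_force: 39.2
h 0.0044647915848099184 along 0.21607772878824974
0.023 [ 0.   -0.09 -0.5 ] [-0.74 -0.    0.  ]
0.047 [-0.  -0.1 -0.5] [-0.74  0.   -0.  ]
0.070 [-0.  -0.1 -0.5] [-0.74 -0.    0.  ]
0.094 [ 0.   -0.11 -0.5 ] [-0.74  0.   -0.  ]
0.117 [ 0.   -0.11 -0.5 ] [-0.74 -0.   -0.  ]
0.141 [-0.   -0.12 -0.5 ] [-0.74  0.   -0.  ]
0.164 [ 0.   -0.12 -0.5 ] [-0.74 -0.    0.  ]
0.188 [-0.   -0.13 -0.5 ] [-0.74  0.    0.  ]
0.211 [ 0.   -0.13 -0.49] [-0.74 -0.   -0.  ]
0.234 [ 0.   -0.14 -0.49] [-0.74 -0.   -0.  ]
0.258 [ 0.   -0.14 -0.49] [-0.74 -0.    0.  ]
0.281 [-0.   -0.15 -0.49] [-0.74  0.    0.  ]
0.305 [ 0.   -0.15 -0.49] [-0.74 -0.    0.  ]
0.328 [ 0.   
[... 160 characters left out ...]
.   -0.  ]
0.422 [ 0.   -0.18 -0.48] [-0.74 -0.    0.  ]
0.445 [-0.   -0.18 -0.48] [-0.74  0.   -0.  ]
0.469 [ 0.   -0.19 -0.48] [-0.74 -0.   -0.  ]
0.492 [-0.   -0.19 -0.47] [-0.74  0.   -0.  ]
0.516 [-0.   -0.2  -0.47] [-0.74 -0.    0.  ]
0.539 [ 0.   -0.2  -0.47] [-0.74  0.   -0.  ]
0.562 [ 0.   -0.21 -0.47] [-0.74  0.   -0.  ]
0.586 [ 0.   -0.21 -0.47] [-0.74 -0.    0.  ]
0.609 [-0.   -0.22 -0.46] [-0.74  0.   -0.  ]
0.633 [ 0.   -0.22 -0.46] [-0.74  0.    0.  ]
0.656 [-0.   -0.23 -0.46] [-0.74 -0.   -0.  ]
0.680 [ 0.   -0.23 -0.46] [-0.74  0.   -0.  ]
0.703 [-0.   -0.24 -0.45] [-0.74 -0.    0.  ]
0.727 [-0.   -0.24 -0.45] [-0.74  0.   -0.  ]
0.750 [-0.   -0.25 -0.45] [-0.74 -0.    0.  ]
```

```bash

python3 -m jog '[{"slide":[0,-0.09,-0.5],"delta_rot":[-0.74,0,0],"grip":1},{"slide":[0,-0.1,-0.5],"delta_rot":[-0.74,0,0],"grip":1},{"slide":[0,-0.1,-0.5],"delta_rot":[-0.74,0,0],"grip":1},{"slide":[0,-0.11,-0.5],"delta_rot":[-0.74,0,0],"grip":1},{"slide":[0,-0.11,-0.5],"delta_rot":[-0.74,0,0],"grip":1},{"slide":[0,-0.12,-0.5],"delta_rot":[-0.74,0,0],"grip":1},{"slide":[0,-0.12,-0.5],"delta_rot":[-0.74,0,0],"grip":1},{"slide":[0,-0.13,-0.5],"delta_rot":[-0.74,0,0],"grip":1}]'
python3 st.py
```

```text
clock: 22.98
position: [0.6239, 0.0126, 0.1899]
orientation: [3.036, -0.0, 1.536]
ft_force: [5.2, -0.6, -1.4]
gripper_width: 0.0126
finger_force: 39.3
22.98 [0.6239 0.0126 0.1899] [173.9223  -0.0078  87.9787] [ 0.2304  0.6292 -0.4751  1.6598  0.397   0.8391 -0.4418] [ 5.2435 -0.5576 -1.4156] 0.012588226701096888 39.281126260757446
```

```bash

python3 -m jog '[{"slide":[0,-0.13,-0.49],"delta_rot":[-0.74,0,0],"grip":1},{"slide":[0,-0.14,-0.49],"delta_rot":[-0.74,0,0],"grip":1},{"slide":[0,-0.14,-0.49],"delta_rot":[-0.74,0,0],"grip":1},{"slide":[0,-0.15,-0.49],"delta_rot":[-0.74,0,0],"grip":1},{"slide":[0,-0.15,-0.49],"delta_rot":[-0.74,0,0],"grip":1},{"slide":[0,-0.16,-0.49],"delta_rot":[-0.74,0,0],"grip":1},{"slide":[0,-0.16,-0.48],"delta_rot":[-0.74,0,0],"grip":1},{"slide":[0,-0.17,-0.48],"delta_rot":[-0.74,0,0],"grip":1}]'
cat > th.py <<'E'
from h import *
s=ctrl.read_state();M=R.from_euler("xyz",s["orientation"]).as_matrix()
q=s["position"]+.0045*M[:,2];ps=np.radians(-2.05);ex=np.array([np.cos(ps),np.sin(ps)])
x=(q[:2]-[.4187,.0197])@ex;z=q[2]-.1115
print("theta",np.arctan2(z,x)-np.arctan2(.034,.215),"r",np.hypot(x,z),"exp .2177 F",s["ft_force"],"grip",s["gripper_width"],s["finger_force"])
E
python3 th.py
```

```text
clock: 23.65
position: [0.6061, 0.0133, 0.2266]
orientation: [2.933, -0.0, 1.536]
ft_force: [5.3, -0.8, 0.2]
gripper_width: 0.0127
finger_force: 39.3
theta 0.37443177727454524 r 0.2185621172204967 exp .2177 F [ 5.34123532 -0.76628739  0.21978655] grip 0.012691011476998413 39.33657646179199
```

Going well. Continue to about 0.66, then measure.

```bash

python3 -m jog '[{"slide":[0,-0.17,-0.48],"delta_rot":[-0.74,0,0],"grip":1},{"slide":[0,-0.18,-0.48],"delta_rot":[-0.74,0,0],"grip":1},{"slide":[0,-0.18,-0.48],"delta_rot":[-0.74,0,0],"grip":1},{"slide":[0,-0.19,-0.48],"delta_rot":[-0.74,0,0],"grip":1},{"slide":[0,-0.19,-0.47],"delta_rot":[-0.74,0,0],"grip":1},{"slide":[0,-0.2,-0.47],"delta_rot":[-0.74,0,0],"grip":1},{"slide":[0,-0.2,-0.47],"delta_rot":[-0.74,0,0],"grip":1},{"slide":[0,-0.21,-0.47],"delta_rot":[-0.74,0,0],"grip":1}]'|head -2
python3 th.py
python3 -m jog '[{"slide":[0,-0.21,-0.47],"delta_rot":[-0.74,0,0],"grip":1},{"slide":[0,-0.22,-0.46],"delta_rot":[-0.74,0,0],"grip":1},{"slide":[0,-0.22,-0.46],"delta_rot":[-0.74,0,0],"grip":1},{"slide":[0,-0.23,-0.46],"delta_rot":[-0.74,0,0],"grip":1},{"slide":[0,0,0],"delta_rot":[0,0,0],"grip":1},{"slide":[0,0,0],"delta_rot":[0,0,0],"grip":1},{"slide":[0,0,0],"delta_rot":[0,0,0],"grip":1},{"slide":[0,0,0],"delta_rot":[0,0,0],"grip":1}]'|head -2
python3 th.py
cat > k.py <<'E'
from h import *
import sys
save('side',sys.argv[1]);im=cv2.imread(f'pics/{sys.argv[1]}.png')
ps=np.radians(-2.05);ex=np.array([np.cos(ps),np.sin(ps)]);ey=np.array([-ex[1],ex[0]])
pt=lambda r,a,y:[*(np.array([.4187,.0197])+ex*r*np.cos(a)+ey*y),.1115+r*np.sin(a)]
hsv=cv2.cvtColor(im,cv2.COLOR_BGR2HSV)
red=(cv2.inRange(hsv,(0,150,80),(8,255,255))|cv2.inRange(hsv,(172,150,80),(180,255,255)));br=cv2.inRange(hsv,(12,120,70),(28,255,255))
from scipy.optimize import minimize_scalar
for nm,m,r,y in(("marker",red,.133,.116),("stud",br,.110,.122)):
    k=np.zeros_like(m);k[170:300,290:350]=m[170:300,290:350]
    n,l,s,ce=cv2.connectedComponentsWithStats(k);i=1+np.argmax(s[1:,4]);
    o=minimize_scalar(lambda a:np.sum((proj('side',pt(r,a,y))[0]-ce[i])**2),bounds=(-.1,1.3),method='bounded')
    print(nm,s[i],ce[i],"angle",o.x,"resid px",o.fun**.5)
E
python3 k.py h0
python3 - <<'E'
import cv2
from h import *
b=cv2.imread('pics/h0.png')[150:290,230:390]
cv2.imwrite('pics/h1.png',cv2.resize(b,None,fx=4.2,fy=4.2,interpolation=cv2.INTER_CUBIC))
E
```

```text
clock: 24.32
position: [0.5818, 0.0142, 0.2594]
theta 0.5609184213588779 r 0.2184241869115686 exp .2177 F [ 4.65677023 -0.40426587  0.7329832 ] grip 0.01258200228910443 39.407907128334045
clock: 24.98
position: [0.568, 0.0146, 0.2734]
theta 0.6502959290438409 r 0.2183775590654875 exp .2177 F [ 4.7392491  -0.34352382  2.36174267] grip 0.012177428069869056 39.58623468875885
marker [313 232  14  18 150] [320.22       240.44666667] angle 0.7761507744348388 resid px 0.8790936752697452
stud [290 170  15  15 108] [294.2962963  174.53703704] angle 0.9015845369102532 resid px 81.92212159297146
```

View pics/h1.png

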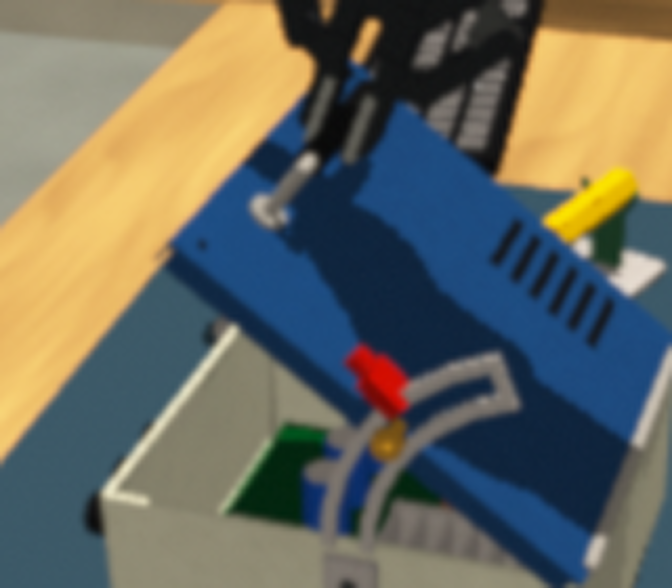

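The lid is up. The stud at (388,437) in the crop is still just below the red clip at (380,380). Checking the stud angle by colour in that region.

```bash
sed -i 's/k\[170:300,290:350\]=m\[170:300,290:350\]/k[225:275,305:340]=m[225:275,305:340]/' k.py; python3 k.py h2; python3 - <<'E'
from h import *
ps=np.radians(-2.05);ex=np.array([np.cos(ps),np.sin(ps)]);ey=np.array([-ex[1],ex[0]])
pt=lambda r,a,y:[*(np.array([.4187,.0197])+ex*r*np.cos(a)+ey*y),.1115+r*np.sin(a)]
for a in(.6,.65,.7): print(a,proj('side',pt(.11,a,.120)))
for a in(.74,.78,.82): print(a,proj('side',pt(.133,a,.116)),proj('top',pt(.133,a,.116)),"top seen 246.3 266.0")
E
```

```text
marker [313 232  14  18 151] [320.22516556 240.40397351] angle 0.7766646280567718 resid px 0.848289634861163
stud [318 250   8  10  57] [322.14035088 254.56140351] angle 0.6367282247545467 resid px 0.14346550931133378
0.6 [[321.4150259  255.34950038]]
0.65 [[323.02306608 253.6380986 ]]
0.7 [[324.75787721 252.00745828]]
0.74 [[318.01781562 241.08054954]] [[247.43805938 262.77841353]] top seen 246.3 266.0
0.78 [[319.8687312  239.60945768]] [[246.91768769 264.8725544 ]] top seen 246.3 266.0
0.82 [[321.81364823 238.20973574]] [[246.4078871  267.08851528]] top seen 246.3 266.0
```

```bash

python3 -m jog '[{"slide":[0,-0.23,-0.44],"delta_rot":[-0.72,0,0],"grip":1},{"slide":[0,-0.23,-0.44],"delta_rot":[-0.72,0,0],"grip":1},{"slide":[0,-0.23,-0.43],"delta_rot":[-0.72,0,0],"grip":1},{"slide":[0,-0.24,-0.43],"delta_rot":[-0.72,0,0],"grip":1},{"slide":[0,-0.24,-0.43],"delta_rot":[-0.72,0,0],"grip":1},{"slide":[0,-0.24,-0.43],"delta_rot":[-0.72,0,0],"grip":1},{"slide":[0,0,0],"delta_rot":[0,0,0],"grip":1},{"slide":[0,0,0],"delta_rot":[0,0,0],"grip":1}]'|head -2
python3 -m jog '[{"slide":[0,0,0],"delta_rot":[0,0,0],"grip":1},{"slide":[0,0,0],"delta_rot":[0,0,0],"grip":1},{"slide":[0,0,0],"delta_rot":[0,0,0],"grip":1},{"slide":[0,0,0],"delta_rot":[0,0,0],"grip":1},{"slide":[0,0,0],"delta_rot":[0,0,0],"grip":1},{"slide":[0,0,0],"delta_rot":[0,0,0],"grip":1},{"slide":[0,0,0],"delta_rot":[0,0,0],"grip":1},{"slide":[0,0,0],"delta_rot":[0,0,0],"grip":1}]'|head -2
python3 th.py; python3 k.py i0
```

```text
clock: 25.75
position: [0.5447, 0.0154, 0.2923]
clock: 26.42
position: [0.5452, 0.0154, 0.292]
theta 0.7846257404636651 r 0.21824031837117813 exp .2177 F [ 5.06538232 -0.34365459  3.97601788] grip 0.012367248470283759 39.68391180038452
marker [312 233  15  17 146] [319.67808219 240.40410959] angle 0.7692580603505033 resid px 0.514687621364767
stud [323 246   8  10  62] [326.9516129  250.69354839] angle 0.765199215600807 resid px 0.13502774126871128
```

```bash
python3 -c "
from bench import ctrl
print(ctrl.job_done(),ctrl.read_state()['clock'])"
```

```text
the job is handed in; nothing more can be done
the job is handed in; nothing more can be done
```

The screwdriver is lying in the tool rest, handle in the wide fork and blade in the narrow one, and the gripper is holding the lid by its handle at the marker; the job is handed in, no verdict shown. The last check put the stud within about 0.01 rad of the clip (limit 0.06), the arm touched nothing it was meant to leave alone as far as I saw, and the job took about 27 s of the 67 s allowed.

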